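# Sort the apparatus after the heat-capacity practical

## Task

Tidy the apparatus left on the lab bench: put both metal rods in the blue tray, both rubber stoppers in the yellow tray and the white china crucible in the red tray. Lower each one gently, without dropping it, and leave it standing upright on the floor of its tray. Leave the spirit lamp and the steel pot where they stand.

Things in the scene. Friction and masses are not known exactly. Their poses are not given: they have to be found in the camera images.
- brass_rod: Golden brass metal specimen: a plain round rod 28 mm across and 45 mm tall, standing on its end on the bench; light enough to lift with ease (under 0.3 kg). Origin at the centre of its underside, z up its axis.
- steel_rod: Grey steel metal specimen: a plain round rod 28 mm across and 45 mm tall, standing on its end on the bench; light enough to lift with ease (under 0.3 kg). Origin at the centre of its underside, z up its axis.
- red_stopper: Dark red rubber stopper with a small black dot on top: 32 mm across at its foot, narrowing slightly to 29 mm at the top, 32 mm tall, about 30 g, standing on its wide end. Origin at the centre of its underside, z up its axis.
- green_stopper: Green rubber stopper with a small black dot on top: 32 mm across at its foot, narrowing slightly to 29 mm at the top, 32 mm tall, about 30 g, standing on its wide end. Origin at the centre of its underside, z up its axis.
- crucible: White china crucible, a small open round cup 36 mm tall, standing upright: foot 24 mm across, widening to 35 mm at 12 mm above the foot and then almost straight to 38 mm at the rim; about 40 g. Can be gripped from outside across its diameter. Origin at the centre of its underside, z up its axis.
- metal_tray: Blue open tray for the metal rods, fixed to the bench. Outside 150 (its x) x 120 (its y) x 30 mm high, walls and floor 4 mm thick, so the inside is 142 x 112 mm. Origin at the centre of its underside on the bench; its inner floor is 4 mm above the origin; z up. Empty at the start; turned at most 15 degrees from the bench's x axis.
- stopper_tray: Yellow open tray for the rubber stoppers, fixed to the bench. Outside 150 (its x) x 120 (its y) x 30 mm high, walls and floor 4 mm thick, so the inside is 142 x 112 mm. Origin at the centre of its underside on the bench; its inner floor is 4 mm above the origin; z up. Empty at the start; turned at most 15 degrees from the bench's x axis.
- china_tray: Red open tray for the china crucible, fixed to the bench. Outside 150 (its x) x 120 (its y) x 30 mm high, walls and floor 4 mm thick, so the inside is 142 x 112 mm. Origin at the centre of its underside on the bench; its inner floor is 4 mm above the origin; z up. Empty at the start; turned at most 15 degrees from the bench's x axis.
- spirit_lamp: Bystander, leave alone: glass spirit lamp in a yellow plastic foot 84 mm across, 102 mm tall to the wick, standing loose at the left (+y) end of the trays. Origin at the centre of its underside.
- steel_pot: Bystander, leave alone: open steel pot about 100 mm across and 75 mm tall with two wire side handles reaching some 30 mm further out, standing loose at the right (-y) end of the trays. Origin at the centre of its underside.

How it is judged:
By the outcome, as a careful person would: the job done as asked, in the order asked, and still so for the second after the job is handed in, with the robot touching nothing.
It also fails if it takes over 120 s, if anything falls off the work surface, if the arm or the gripper's body presses on something with over 40 N, if the wrist force passes 120 N, or if a joint passes its speed limit or range.

## Robot

A 6-joint arm with a two-finger parallel gripper is mounted at the origin on the work surface. World frame = base frame: x ahead of the robot, y to its left, z up, the work surface at z = 0. Lengths are in m, angles in degrees, forces in N, time in s.
With the tool pointing down it reaches from about 0.3 to 0.75 m from the base axis. Payload 8.5 kg.
Tool frame: the origin (TCP) lies on the centre line of the jaws, within the pads' length; the fingertips stand 14 mm ahead of it and the grasp point (between the pads) lies 5 mm behind it; z points along the fingers, x is the direction in which the jaws open and shut, and the axes are right-handed (so a half turn about z gives the same grasp; the last joint's range is limited). The gripper opens to 85 mm and grips with 20 to 120 N. Pads are 22 mm wide; open, the fingers measure 114 mm over their backs; the gripper's body (76 mm by 85 mm) begins 54 mm behind the grasp point. The pads swing forward as they close: fully open they stand 13 mm farther back than shut.
Start: joints at [-12.336, 21.807, 74.336, -0, 83.858, -12.336], TCP at [0.55, 0, 0.245] pointing down, gripper open.
Joint ranges: [-178.18, 178.18], [-50.72, 133.34], [12.68, 142.11], [-81.47, 261.47], [9.98, 163.14], [-165.26, 165.26]. Speed limits (degrees/s): [136.94, 136.94, 180, 180, 180, 180].

## Interface

Orientations are given as a 3x3 rotation matrix whose columns are the frame's x, y, z axes.
In Python, from rig import * gives the robot as it stands.
- The arm moves only by the shell command python3 -m crank 'ROWS' [FORCE]. ROWS is JSON, one flat list of numbers, 7 for each row, row after row: the turn, a rotation vector about the world's x, y, z in rad, then the shift along the world's x, y, z in m, then the opening in per cent of the stroke, from 0 (shut) to 100 (fully open). A call has 1 to 20 rows; each row shifts and turns the commanded pose from where the row before left it; what a row does not reach is not made up. A row lasts 1/10 s, in which the tool goes at most 50 mm and 8.59 degrees, less where a joint would pass 70% of its speed; a pose out of reach is approached as far as the arm can. A call is refused whole if a number of a shift passes 0.05 or a number of a turn 0.15, either way. A call with a gripper value outside its range is refused whole. The fingers move at their own pace and stop on an object; FORCE is the grip in N (left out, the last holds). Time passes only in rows, so rows that do not move let the fingers close. It gives the time, the measured TCP pose, the force and the opening at its end, in the units of the state.
- observe(): the state, without advancing time (a new reading comes with each control period).
- get_image(name): name is "scene" or "side" or "wrist"; returns a dict with "frame" (480x640x3 uint8, red, green, blue), "fov_y" (degrees; the focal length in pixels is half the picture's height over the tangent of half this angle, whatever the lens; pixels are square), "cx", "cy" (the principal point, pixels), "world_to_cam" (4x4, takes a point from world to camera coordinates). Camera axes: x right, y up, looking along -z (the intrinsics and any distortion apply to the point x, -y, -z); pixel columns grow to the right and rows downward; lengths in m; the calibration is good to about 2 mm. A picture is of the moment at which its call begins. There is no depth.
- close_job(): hands the job in, once; it reports no verdict.
The state is a dict: "time_s": time; "q": joint angles; "qvel": joint speeds; "joint_efforts": joint torques, N m; "position": TCP position; "tool_rot": TCP orientation; "ft_force": force on the tool from outside, world axes, zero at the start; "wrist_torque": the same for the moment, N m; "grip_width": finger opening in m.
Only numpy, scipy, OpenCV 4.12 (cv2) and the standard library are available. Lean on these libraries where they do the work, as an engineer would, in place of code of your own. Each camera call takes 0.05 s, during which the arm holds its last target. There are 200 camera calls.

## Working session

There is one attempt and no reset: what is moved stays moved. The work goes in short steps, Python scripts to look and compute and a shell command to move; the robot and the scene stay as the last step left them, time stands still between calls to the robot, and variables do not carry over. Pictures are saved under pics/ and viewed, about 12 in all and at most 16, crops included, and the job is handed in when it is done.

```bash
mkdir -p pics; ls
python3 - <<'E'
from rig import *
import cv2
for n in("scene","side","wrist"):
    d=get_image(n); cv2.imwrite(f"pics/{n}0.png",d["frame"][:,:,::-1]); print(n,d["fov_y"],d["cx"],d["cy"],d["world_to_cam"],[k for k in d])
print(observe())
E
```

```text
pics
scene 47.72116363011396 318.6478832524189 244.84797825522887 [[ 0.84767128  0.53045322 -0.00853106 -0.45268516]
 [-0.35497744  0.57906243  0.73394667  0.17157176]
 [ 0.39426439 -0.61911718  0.67915352 -1.61289082]
 [ 0.          0.          0.          1.        ]] ['frame', 'fov_y', 'cx', 'cy', 'world_to_cam']
side 47.91801941557456 319.10528129026693 242.3431928264401 [[ 0.85403534 -0.52020797 -0.0027044  -0.47767058]
 [ 0.3529779   0.57565609  0.73758163 -0.21928818]
 [-0.38213903 -0.63087537  0.67525256 -0.97022666]
 [ 0.          0.          0.          1.        ]] ['frame', 'fov_y', 'cx', 'cy', 'world_to_cam']
wrist 59.661707922339446 326.1402061968807 242.7625795178387 [[ 9.99999153e-01 -4.72364641e-04 -1.21307728e-03 -5.48657781e-01]
 [ 9.27199384e-05  9.55323177e-01 -2.95563222e-01  3.82405958e-02]
 [ 1.29849446e-03  2.95562859e-01  9.55322412e-01 -3.80175880e-01]
 [ 0.00000000e+00  0.00000000e+00  0.00000000e+00  1.00000000e+00]] ['frame', 'fov_y', 'cx', 'cy', 'world_to_cam']
{'time_s': 0.15, 'q': array([-1.23352299e+01,  2.18330688e+01,  7.43732190e+01,  9.55467143e-04,
        8.38582806e+01, -1.23361495e+01]), 'qvel': array([ 0.1165853 , -0.04534921, -0.11426285,  0.04806   ,  0.02490045,
        0.04178989]), 'joint_efforts': array([ 1.94521621e-03, -4.48624384e+01, -2.31344014e+01, -1.86937300e-04,
        3.77541786e-03, -1.65174959e-05]), 'position': array([5.49787490e-01, 5.35627120e-05, 2.44853914e-01]), 'tool_rot': array([[ 9.99999398e-01,  1.41152986e-05, -1.09737312e-03],
       [ 1.43972714e-05, -9.99999967e-01,  2.56945100e-04],
       [-1.09736946e-03, -2.56960744e-04, -9.99999365e-01]]), 'ft_force': array([-0.28091453,  0.08719594,  0.26606422]), 'wrist_torque': array([ 0.02613483, -0.00253208,  0.00051747]), 'grip_width': 0.08568358507821666}
```

View pics/scene0.png

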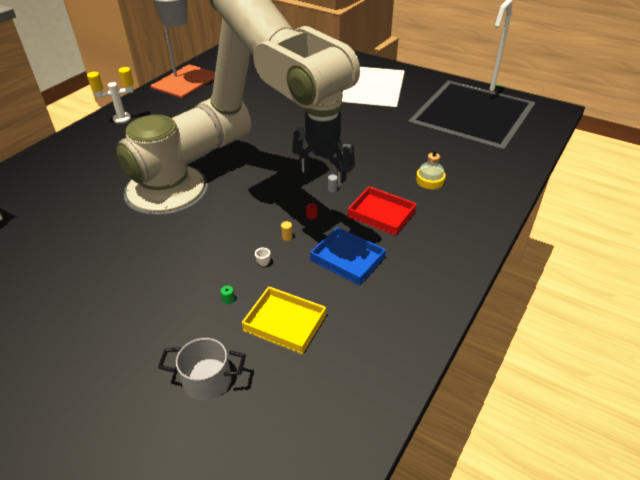

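View pics/side0.png

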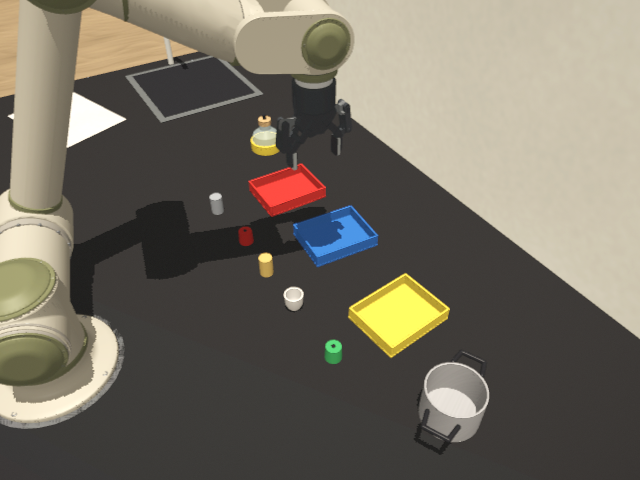

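View pics/wrist0.png

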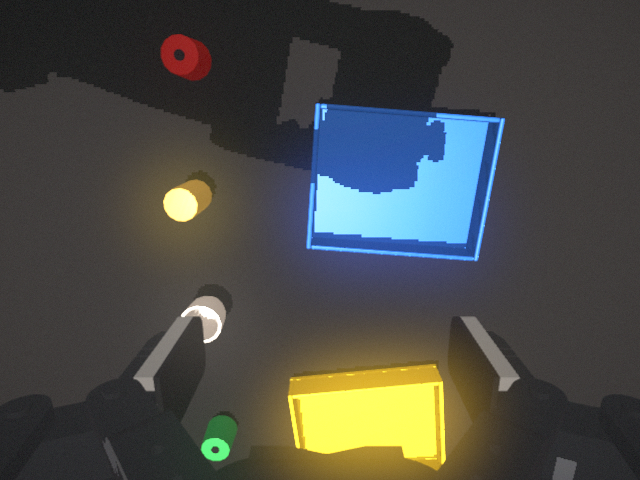

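Scene: steel rod (333,184), red stopper (312,212), brass (287,231), crucible (263,257) and green stopper (227,294). Trays are red (382,210), blue (348,255) and yellow (285,319). The side view shows the same items at (216,204), (246,236), (266,265), (294,299) and (334,352). The wrist view shows everything but the steel rod and red tray.

```bash
cat > h.py <<'E'
from rig import *
import cv2, numpy as np
def K(d):
    f=240/np.tan(np.radians(d["fov_y"]/2)); return f,d["cx"],d["cy"]
def ray(d,p):
    f,cx,cy=K(d); M=np.array(d["world_to_cam"]); R=M[:3,:3]; t=M[:3,3]
    v=R.T@np.array([(p[0]-cx)/f,-(p[1]-cy)/f,-1]); return -R.T@t, v/np.linalg.norm(v)
def onplane(d,p,z):
    o,v=ray(d,p); return o+v*(z-o[2])/v[2]
def proj(d,P):
    f,cx,cy=K(d); M=np.array(d["world_to_cam"]); c=M[:3,:3]@np.array(P)+M[:3,3]
    return np.array([cx+f*c[0]/-c[2], cy-f*c[1]/-c[2]])
def tri(a,b):
    (o1,v1),(o2,v2)=a,b
    s=np.linalg.lstsq(np.c_[v1,-v2],o2-o1,rcond=None)[0]
    p,q=o1+s[0]*v1,o2+s[1]*v2; return (p+q)/2,np.linalg.norm(p-q)
def mask(im,name):
    h=cv2.cvtColor(im,cv2.COLOR_RGB2HSV); H,S,V=[h[:,:,i].astype(int) for i in range(3)]
    return {"red":((H<6)|(H>174))&(S>150)&(V>60),"blue":(H>100)&(H<125)&(S>120)&(V>60),"yellow":(H>24)&(H<34)&(S>150)&(V>70),
     "brass":(H>12)&(H<27)&(S>90)&(V>90),"green":(H>45)&(H<80)&(S>120)&(V>50),"grey":(S<60)&(V>75)}[name].astype(np.uint8)
def blob(d,name,near,r=25,hull=True):
    m=mask(d["frame"],name); w=np.zeros_like(m); cv2.circle(w,tuple(int(x) for x in near),r,1,-1); m&=w
    c=max(cv2.findContours(m,cv2.RETR_EXTERNAL,cv2.CHAIN_APPROX_NONE)[0],key=cv2.contourArea)
    if hull: c=cv2.convexHull(c)
    M=cv2.moments(c); return np.array([M["m10"],M["m01"]])/M["m00"],c
E
python3 - <<'E'
from h import *
A,B=get_image("scene"),get_image("side")
for n,c,a,b in[("brass","brass",(287,231),(266,265)),("steel","grey",(333,184),(216,204)),("redst","red",(312,212),(246,236)),("green","green",(227,294),(334,352)),("cruc","grey",(263,257),(294,299))]:
    r=12 if n in("steel",) else 16
    pa,ca=blob(A,c,a,r);pb,cb=blob(B,c,b,r)
    P,e=tri(ray(A,pa),ray(B,pb)); print(n,pa.round(1),pb.round(1),P.round(4),round(e,4),cv2.boundingRect(ca),cv2.boundingRect(cb))
for n,a,b in[("blue",(348,255),(336,235)),("yellow",(285,319),(399,313)),("red",(382,210),(287,188))]:
    for d,p in((A,a),(B,b)):
        q,c=blob(d,n,p,55 if n!="red" else 42)
        X=np.array([onplane(d,x[0],.03)[:2] for x in c])
        # top-rim: rough; report centroid of hull at mid-height
        print(n,q.round(1),onplane(d,q,.015)[:2].round(4),cv2.boundingRect(c), onplane(d,c[c[:,0,1].argmin()][0],.03).round(3),onplane(d,c[c[:,0,0].argmin()][0],.03).round(3),onplane(d,c[c[:,0,0].argmax()][0],.03).round(3))
E
```

```text
brass [286.1 229.9] [265.5 264.5] [0.4313 0.0031 0.0261] 0.0003 (280, 220, 13, 21) (258, 252, 16, 26)
steel [333.2 182. ] [216.1 203.2] [0.427  0.2508 0.0237] 0.0016 (327, 174, 14, 19) (209, 192, 15, 23)
redst [311.2 210.7] [245.4 235.8] [0.4381 0.1151 0.0167] 0.0014 (306, 203, 11, 16) (238, 226, 16, 20)
green [227.2 294.5] [333.  351.5] [ 0.437  -0.2493  0.0163] 0.0014 (221, 286, 14, 18) (325, 340, 17, 24)
cruc [263. 257.] [293.3 297.5] [ 0.4369 -0.1058  0.022 ] 0.0041 (247, 241, 33, 33) (283, 286, 21, 25)
blue [347.6 255. ] [0.6112 0.0149] (310, 227, 76, 58) [0.544 0.08  0.03 ] [ 0.546 -0.06   0.03 ] [0.688 0.069 0.03 ]
blue [334.5 235. ] [0.6095 0.0165] (293, 205, 85, 62) [0.69  0.071 0.03 ] [0.524 0.053 0.03 ] [ 0.681 -0.044  0.03 ]
yellow [284.1 315.7] [ 0.5872 -0.232 ] (242, 287, 83, 60) [ 0.517 -0.188  0.03 ] [ 0.526 -0.305  0.03 ] [ 0.657 -0.174  0.03 ]
yellow [398.6 309.6] [ 0.5985 -0.231 ] (349, 273, 101, 75) [ 0.661 -0.171  0.03 ] [ 0.511 -0.188  0.03 ] [ 0.672 -0.289  0.03 ]
red [381.5 210. ] [0.6018 0.22  ] (347, 186, 70, 50) [0.531 0.283 0.03 ] [0.542 0.132 0.03 ] [0.676 0.28  0.03 ]
red [286.5 189.1] [0.6002 0.2214] (248, 163, 78, 54) [0.676 0.281 0.03 ] [0.526 0.282 0.03 ] [0.677 0.165 0.03 ]
```

```bash
python3 -m crank '[0,0,0,-0.0238,0.0006,-0.019,100, 0,0,0,-0.0238,0.0006,-0.019,100, 0,0,0,-0.0238,0.0006,-0.019,100, 0,0,0,-0.0238,0.0006,-0.019,100, 0,0,0,-0.0238,0.0006,-0.019,100, 0,0,0,0,0,0,100, 0,0,0,0,0,0,100]' 40
python3 - <<'E'
from h import *
d=get_image("wrist"); cv2.imwrite("pics/w1.png",d["frame"][:,:,::-1])
print(observe()["position"],proj(d,(.4313,.0031,.045)),proj(d,(.4313,.0031,0)),proj(d,(.4369,-.1058,.036)))
E
```

```text
time_s: 0.95
position: [0.4314, 0.0029, 0.1506]
tool_rot: [[1.0, -0.0, 0.001], [-0.0, -1.0, -0.0], [0.001, 0.0, -1.0]]
ft_force: [1.2, -0.0, -0.1]
grip_width: 0.0854
[0.43201712 0.00275107 0.15095931] [327.30995189 247.05795095] [327.09762472 227.16257302] [335.40995366 394.11325849]
```

View pics/w1.png

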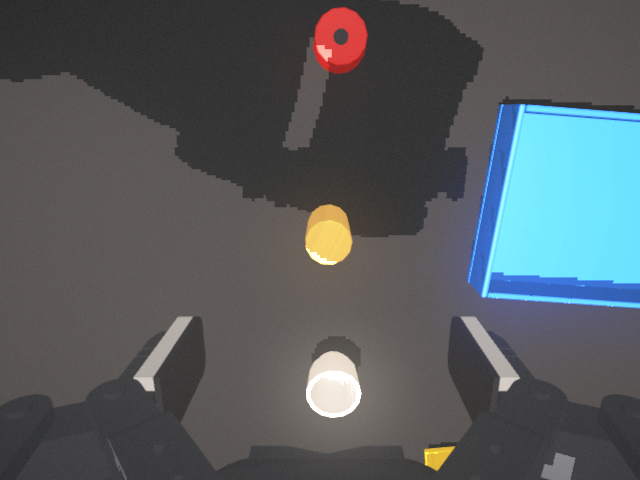

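Brass top is centred near (328,241), predicted (327,247), so y is about +3 mm. The crucible matches at (333,394). I'll correct, descend and grasp.

```bash
python3 -m crank '[0,0,0,0,0.003,-0.025,100, 0,0,0,0,0,-0.025,100, 0,0,0,0,0,-0.025,100, 0,0,0,0,0,-0.02,100, 0,0,0,0,0,-0.015,100, 0,0,0,0,0,-0.01,100, 0,0,0,0,0,-0.01,100, 0,0,0,0,0,0,100]'
python3 - <<'E'
from h import *
d=get_image("side"); c=d["frame"][180:340,180:370]; cv2.imwrite("pics/s2.png",cv2.resize(c,None,fx=4,fy=3.5)[:,:,::-1])
E
```

```text
time_s: 1.8
position: [0.4312, 0.006, 0.0197]
tool_rot: [[1.0, 0.0, -0.001], [0.0, -1.0, 0.0], [-0.001, -0.0, -1.0]]
ft_force: [-0.1, 0.1, -0.1]
grip_width: 0.0854
```

View pics/s2.png

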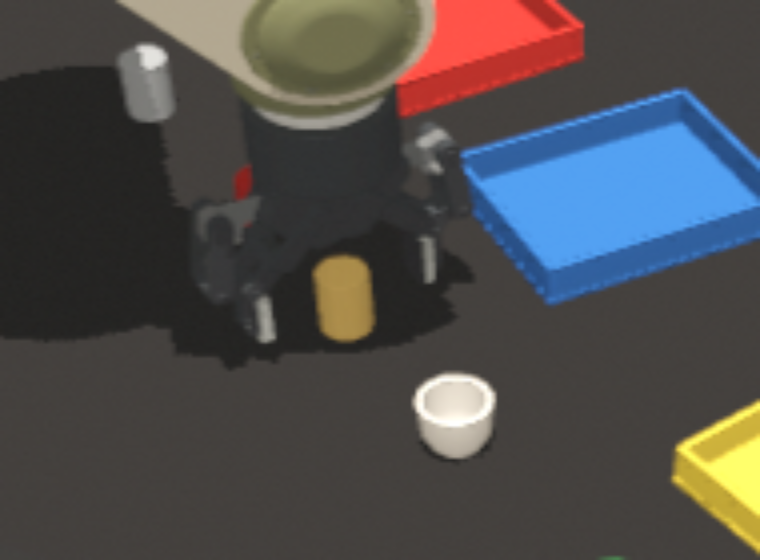

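The brass rod stands between the fingers, with clearance each side. Close on it and lift a little.

```bash
python3 -m crank '[0,0,0,0,0,0,0, 0,0,0,0,0,0,0, 0,0,0,0,0,0,0, 0,0,0,0,0,0,0, 0,0,0,0,0,0,0, 0,0,0,0,0,0,0, 0,0,0,0,0,0,0, 0,0,0,0,0,0,0, 0,0,0,0,0,0,0, 0,0,0,0,0,0,0, 0,0,0,0,0,0.01,0, 0,0,0,0,0,0.02,0, 0,0,0,0,0,0.03,0, 0,0,0,0,0,0.03,0, 0,0,0,0,0,0,0]' 40
python3 - <<'E'
from h import *
d=get_image("wrist");m=mask(d["frame"],"brass");print(observe()["position"]); cv2.imwrite("pics/w3.png",d["frame"][:,:,::-1])
B=get_image("side");A=get_image("scene")
for D,n in((A,"scene"),(B,"side")):
    c=max(cv2.findContours(mask(D["frame"],"brass")[190:300,200:350].copy(),cv2.RETR_EXTERNAL,cv2.CHAIN_APPROX_NONE)[0],key=cv2.contourArea);print(n,cv2.boundingRect(c),proj(D,observe()["position"]))
E
```

```text
time_s: 3.35
position: [0.4323, 0.0058, 0.1136]
tool_rot: [[1.0, 0.0, 0.006], [0.0, -1.0, -0.002], [0.006, 0.002, -1.0]]
ft_force: [0.5, 0.6, -2.7]
grip_width: 0.0271
[0.43142601 0.0059234  0.11176954]
scene (58, 96, 50, 14) [284.83415401 204.13316736]
side (56, 29, 14, 27) [261.47086743 233.61383798]
```

View pics/w3.png

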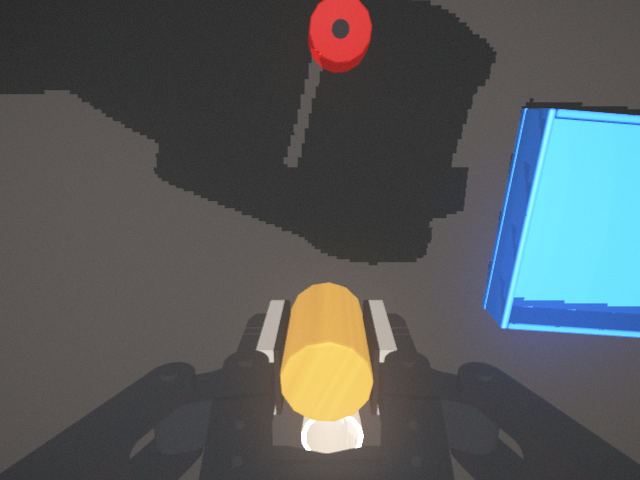

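Brass rod held (27 mm opening, about 2.7 N load), upright. Carry it to the near half of the blue tray.

```bash
python3 -m crank '[0,0,0,0.015,-0.002,0,0, 0,0,0,0.0255,-0.0027,0,0, 0,0,0,0.0255,-0.0027,0,0, 0,0,0,0.0255,-0.0027,0,0, 0,0,0,0.0255,-0.0027,0,0, 0,0,0,0.0255,-0.0027,0,0, 0,0,0,0.0255,-0.0027,0,0, 0,0,0,0.0105,0,0,0, 0,0,0,0,0,0,0, 0,0,0,0,0,0,0, 0,0,0,0,0,-0.02,0, 0,0,0,0,0,-0.02,0, 0,0,0,0,0,-0.015,0, 0,0,0,0,0,0,0, 0,0,0,0,0,0,0]'
python3 - <<'E'
from h import *
print(observe()["position"],observe()["ft_force"])
d=get_image("wrist"); cv2.imwrite("pics/w4.png",d["frame"][:,:,::-1])
A,B=get_image("scene"),get_image("side")
for n,a,b in[("blue",(348,255),(336,235)),("yellow",(285,319),(399,313)),("red",(382,210),(287,188))]:
  for D,p in((A,a),(B,b)):
    q,c=blob(D,n,p,55 if n!="red" else 42)
    print(n,[onplane(D,x,.03)[:2].round(3).tolist() for x in cv2.approxPolyDP(c,4,True)[:,0]])
E
```

```text
time_s: 5.0
position: [0.609, -0.0121, 0.0555]
tool_rot: [[1.0, 0.0, -0.001], [0.0, -1.0, 0.0], [-0.001, -0.0, -1.0]]
ft_force: [-0.3, -0.9, -2.4]
grip_width: 0.0273
[ 0.60904182 -0.01214867  0.0555495 ] [-0.30488257 -0.9113429  -2.39823587]
blue [[0.531, -0.035], [0.538, 0.026], [0.629, 0.073], [0.688, 0.069], [0.7, 0.039], [0.692, -0.069], [0.554, -0.063]]
blue [[0.662, -0.07], [0.516, -0.059], [0.524, 0.053], [0.541, 0.082], [0.597, 0.08], [0.687, 0.034], [0.681, -0.044]]
yellow [[0.513, -0.19], [0.657, -0.174], [0.673, -0.291], [0.526, -0.305]]
yellow [[0.661, -0.171], [0.672, -0.289], [0.525, -0.302], [0.511, -0.188]]
red [[0.526, 0.28], [0.676, 0.28], [0.686, 0.13], [0.575, 0.133], [0.529, 0.222]]
red [[0.677, 0.165], [0.65, 0.131], [0.512, 0.133], [0.512, 0.248], [0.526, 0.282], [0.676, 0.281]]
```

View pics/w4.png

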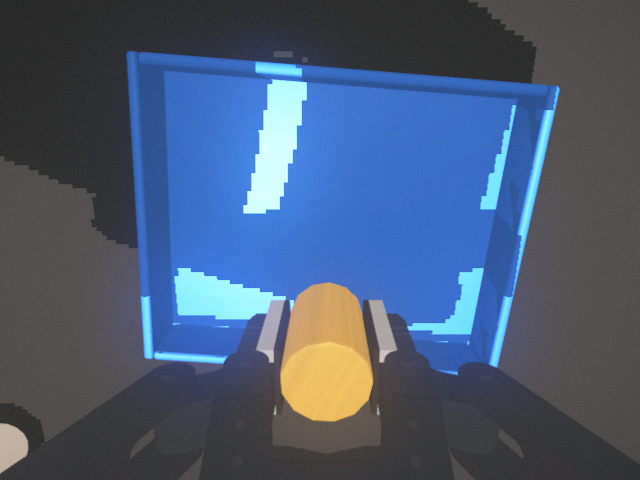

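Run:
```python
from h import *
d=get_image("wrist")
for p in((133,55),(555,90),(495,368),(150,357)): print(onplane(d,p,.03).round(4))
print("floor near edge",onplane(d,(170,328),.004),onplane(d,(470,343),.004),proj(d,(.609,-.012,.004)))
```

```text
[0.5432 0.0823 0.03  ]
[0.689 0.071 0.03 ]
[ 0.6813 -0.0411  0.03  ]
[ 0.5342 -0.0355  0.03  ]
floor near edge [ 0.53345239 -0.03598484  0.004     ] [ 0.679528   -0.04439489  0.004     ] [326.11588917 281.86450386]
```

Tray centre (0.612,0.019), yaw about -5°. Nudge +3 mm in y, lower to the floor and release partway.

```bash
python3 -m crank '[0,0,0,0,0.003,-0.01,0, 0,0,0,0,0,-0.01,0, 0,0,0,0,0,-0.006,0, 0,0,0,0,0,-0.003,0, 0,0,0,0,0,-0.0015,0, 0,0,0,0,0,0,0, 0,0,0,0,0,0,0]'
```

```text
time_s: 5.9
position: [0.6097, -0.0093, 0.0249]
tool_rot: [[1.0, -0.0, 0.001], [-0.0, -1.0, -0.0], [0.001, 0.0, -1.0]]
ft_force: [-0.2, 0.1, -2.0]
grip_width: 0.027
```

```bash
python3 -m crank '[0,0,0,0,0,-0.0007,0, 0,0,0,0,0,0,0, 0,0,0,0,0,0,0]'; python3 -m crank '[0,0,0,0,0,-0.0005,0, 0,0,0,0,0,0,0, 0,0,0,0,0,0,0]'; python3 -m crank '[0,0,0,0,0,-0.0004,0, 0,0,0,0,0,0,0, 0,0,0,0,0,0,0]'
```

```text
time_s: 6.2
position: [0.6097, -0.0093, 0.0248]
tool_rot: [[1.0, 0.0, 0.001], [0.0, -1.0, -0.0], [0.001, 0.0, -1.0]]
ft_force: [-1.8, 1.1, 6.2]
grip_width: 0.0269
time_s: 6.5
position: [0.6097, -0.0093, 0.0248]
tool_rot: [[1.0, 0.0, 0.001], [0.0, -1.0, -0.0], [0.001, 0.0, -1.0]]
ft_force: [-3.9, 0.5, 10.0]
grip_width: 0.0273
time_s: 6.8
position: [0.6098, -0.0093, 0.0248]
tool_rot: [[1.0, 0.0, 0.001], [0.0, -1.0, -0.0], [0.001, 0.0, -1.0]]
ft_force: [-3.5, 0.6, 13.1]
grip_width: 0.0271
```

Contact with the floor. Ease off, release, retreat, and head for the steel rod (0.427,0.251).

```bash
python3 -m crank '[0,0,0,0,0,0.001,0, 0,0,0,0,0,0,36, 0,0,0,0,0,0,42, 0,0,0,0,0,0,55, 0,0,0,0,0,0,60, 0,0,0,0,0,0,60, 0,0,0,0,0,0.01,60, 0,0,0,0,0,0.03,60, 0,0,0,0,0,0.04,60, 0,0,0,0,0,0.04,60, 0,0,0,-0.0203,0.029,0.005,100, 0,0,0,-0.0203,0.029,0.005,100, 0,0,0,-0.0203,0.029,0,100, 0,0,0,-0.0203,0.029,0,100, 0,0,0,-0.0203,0.029,0,100, 0,0,0,-0.0203,0.029,0,100, 0,0,0,-0.0203,0.029,0,100, 0,0,0,-0.0203,0.029,0,100, 0,0,0,-0.0203,0.029,0,100, 0,0,0,0,0,0,100]'
python3 -m crank '[0,0,0,0,0,0,100]'
python3 - <<'E'
from h import *
d=get_image("wrist"); cv2.imwrite("pics/w5.png",d["frame"][:,:,::-1])
print(observe()["position"],proj(d,(.427,.2508,.045)))
B=get_image("side"); cv2.imwrite("pics/s5.png",B["frame"][:,:,::-1])
E
```

```text
time_s: 8.8
position: [0.4245, 0.2542, 0.1551]
tool_rot: [[1.0, 0.004, 0.0], [0.004, -1.0, 0.001], [0.0, -0.001, -1.0]]
ft_force: [0.5, -0.0, 0.4]
grip_width: 0.0853
time_s: 8.9
position: [0.4267, 0.2522, 0.1549]
tool_rot: [[1.0, 0.002, 0.001], [0.002, -1.0, 0.0], [0.001, -0.0, -1.0]]
ft_force: [0.4, -0.3, -0.0]
grip_width: 0.0851
[0.42715467 0.25165811 0.15477949] [327.8005522  247.47907983]
```

View pics/w5.png

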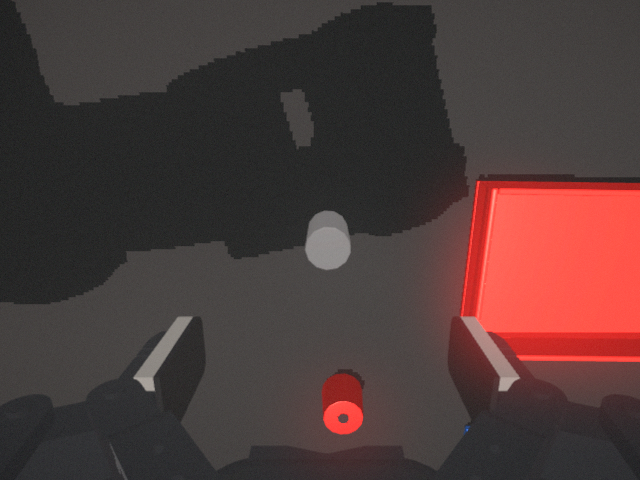

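View pics/s5.png

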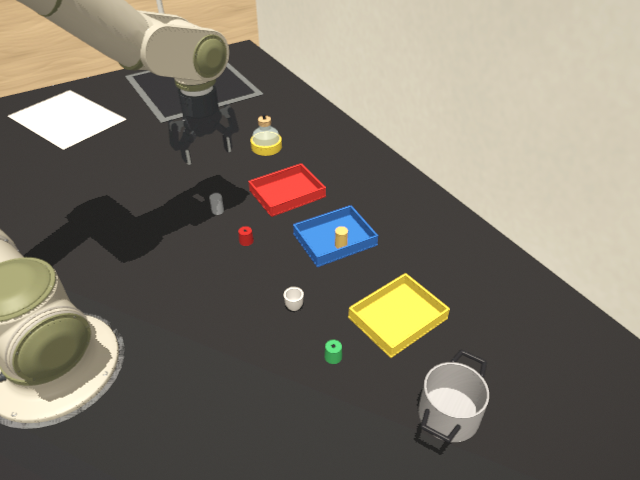

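Brass stands upright in the blue tray at (341,237). Steel top at (328,247) is exactly as predicted. Descend and grasp.

```bash
python3 -m crank '[0,0,0,0,0,-0.025,100, 0,0,0,0,0,-0.03,100, 0,0,0,0,0,-0.03,100, 0,0,0,0,0,-0.02,100, 0,0,0,0,0,-0.015,100, 0,0,0,0,0,-0.01,100, 0,0,0,0,0,-0.005,100, 0,0,0,0,0,0,100, 0,0,0,0,0,0,100]'
python3 -m crank '[0,0,0,0,0,0,0, 0,0,0,0,0,0,0, 0,0,0,0,0,0,0, 0,0,0,0,0,0,0, 0,0,0,0,0,0,0, 0,0,0,0,0,0,0, 0,0,0,0,0,0,0, 0,0,0,0,0,0,0, 0,0,0,0,0,0,0, 0,0,0,0,0,0,0, 0,0,0,0,0,0.01,0, 0,0,0,0,0,0.02,0, 0,0,0,0,0,0.03,0, 0,0,0,0,0,0.03,0, 0,0,0,0,0,0,0, 0,0,0,0,0,0,0]' 40
```

```text
time_s: 9.9
position: [0.4272, 0.2518, 0.0198]
tool_rot: [[1.0, -0.0, 0.001], [-0.0, -1.0, 0.0], [0.001, -0.0, -1.0]]
ft_force: [0.1, -0.7, 0.7]
grip_width: 0.0855
time_s: 11.5
position: [0.4265, 0.2517, 0.1093]
tool_rot: [[1.0, 0.0, 0.0], [0.0, -1.0, 0.0], [0.0, -0.0, -1.0]]
ft_force: [0.0, -0.1, -2.4]
grip_width: 0.0268
```

```bash
python3 -m crank '[0,0,0,0.0106,-0.0125,0,0, 0,0,0,0.02,-0.022,0,0, 0,0,0,0.02,-0.022,0,0, 0,0,0,0.02,-0.022,0,0, 0,0,0,0.02,-0.022,0,0, 0,0,0,0.02,-0.022,0,0, 0,0,0,0.02,-0.022,0,0, 0,0,0,0.02,-0.022,0,0, 0,0,0,0.02,-0.022,0,0, 0,0,0,0.0159,-0.0162,0,0, 0,0,0,0,0,0,0, 0,0,0,0,0,0,0, 0,0,0,0,0,-0.02,0, 0,0,0,0,0,-0.02,0, 0,0,0,0,0,-0.02,0, 0,0,0,0,0,-0.015,0, 0,0,0,0,0,-0.007,0, 0,0,0,0,0,0,0, 0,0,0,0,0,0,0]'
```

```text
time_s: 13.4
position: [0.6133, 0.0475, 0.0277]
tool_rot: [[1.0, 0.0, 0.0], [0.0, -1.0, -0.0], [0.0, 0.0, -1.0]]
ft_force: [-0.7, 0.6, -1.9]
grip_width: 0.0273
```

```bash
python3 -m crank '[0,0,0,0,0,-0.001,0, 0,0,0,0,0,-0.001,0, 0,0,0,0,0,-0.0005,0, 0,0,0,0,0,0,0, 0,0,0,0,0,0,0]'; python3 -m crank '[0,0,0,0,0,-0.0006,0, 0,0,0,0,0,0,0, 0,0,0,0,0,0,0]'
```

```text
time_s: 13.9
position: [0.6133, 0.0471, 0.0248]
tool_rot: [[1.0, -0.0, 0.0], [-0.0, -1.0, -0.0], [0.0, 0.0, -1.0]]
ft_force: [0.4, 0.5, -2.0]
grip_width: 0.0269
time_s: 14.2
position: [0.6133, 0.0471, 0.0241]
tool_rot: [[1.0, -0.0, -0.0], [-0.0, -1.0, 0.0], [-0.0, -0.0, -1.0]]
ft_force: [-0.2, 0.5, -2.4]
grip_width: 0.027
```

```bash
python3 -m crank '[0,0,0,0,0,-0.0005,0, 0,0,0,0,0,0,0, 0,0,0,0,0,0,0]'; python3 -m crank '[0,0,0,0,0,-0.0004,0, 0,0,0,0,0,0,0, 0,0,0,0,0,0,0]'
```

```text
time_s: 14.5
position: [0.6133, 0.0471, 0.0236]
tool_rot: [[1.0, -0.0, 0.0], [-0.0, -1.0, -0.0], [0.0, 0.0, -1.0]]
ft_force: [1.0, 0.2, -1.0]
grip_width: 0.027
time_s: 14.8
position: [0.6133, 0.0471, 0.0236]
tool_rot: [[1.0, 0.0, 0.0], [0.0, -1.0, -0.0], [0.0, 0.0, -1.0]]
ft_force: [-1.6, -0.0, 4.4]
grip_width: 0.0271
```

```bash
python3 -m crank '[0,0,0,0,0,0.0002,0, 0,0,0,0,0,0,36, 0,0,0,0,0,0,42, 0,0,0,0,0,0,55, 0,0,0,0,0,0,60, 0,0,0,0,0,0,60, 0,0,0,0,0,0.01,60, 0,0,0,0,0,0.03,60, 0,0,0,0,0,0.04,60, 0,0,0,0,0,0.04,60, 0,0,0,-0.0292,0.0113,0,100, 0,0,0,-0.0292,0.0113,0,100, 0,0,0,-0.0292,0.0113,0,100, 0,0,0,-0.0292,0.0113,0,100, 0,0,0,-0.0292,0.0113,0,100, 0,0,0,-0.0292,0.0113,0,100, 0,0,0,0,0,0,100, 0,0,0,0,0,0,100, 0,0,0,0,0,0,100]'
python3 - <<'E'
from h import *
d=get_image("wrist"); cv2.imwrite("pics/w6.png",d["frame"][:,:,::-1])
print(observe()["position"],proj(d,(.438,.115,.032)),proj(d,(.4313,-.1058,.036)))
E
```

```text
time_s: 16.7
position: [0.4391, 0.1146, 0.1439]
tool_rot: [[1.0, -0.0, 0.001], [-0.0, -1.0, -0.0], [0.001, 0.0, -1.0]]
ft_force: [0.6, -0.1, 0.4]
grip_width: 0.0851
[0.43905782 0.11457336 0.14366887] [325.32755383 243.67653334] [316.79289076 526.3343282 ]
```

View pics/w6.png

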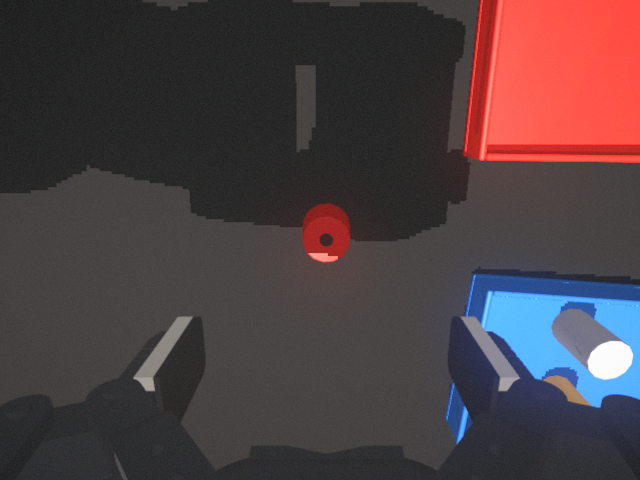

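Red stopper dot at (326,240), predicted (325,244), so +2 mm in y. Steel stands in the blue tray. Descend and grasp with 25 N.

```bash
python3 -m crank '[0,0,0,0,0.002,-0.025,100, 0,0,0,0,0,-0.03,100, 0,0,0,0,0,-0.03,100, 0,0,0,0,0,-0.02,100, 0,0,0,0,0,-0.012,100, 0,0,0,0,0,-0.006,100, 0,0,0,0,0,-0.0037,100, 0,0,0,0,0,0,100, 0,0,0,0,0,0,100]'
python3 -m crank '[0,0,0,0,0,0,0, 0,0,0,0,0,0,0, 0,0,0,0,0,0,0, 0,0,0,0,0,0,0, 0,0,0,0,0,0,0, 0,0,0,0,0,0,0, 0,0,0,0,0,0,0, 0,0,0,0,0,0,0, 0,0,0,0,0,0,0, 0,0,0,0,0,0,0, 0,0,0,0,0,0.01,0, 0,0,0,0,0,0.02,0, 0,0,0,0,0,0.03,0, 0,0,0,0,0,0.03,0, 0,0,0,0,0,0,0, 0,0,0,0,0,0,0]' 25
python3 - <<'E'
from h import *
d=get_image("wrist"); cv2.imwrite("pics/w7.png",d["frame"][160:,120:540,::-1])
E
```

```text
time_s: 17.65
position: [0.4385, 0.1168, 0.0172]
tool_rot: [[1.0, -0.0, 0.001], [-0.0, -1.0, -0.0], [0.001, 0.0, -1.0]]
ft_force: [-0.1, -0.4, -0.4]
grip_width: 0.0853
time_s: 19.25
position: [0.438, 0.1169, 0.1072]
tool_rot: [[1.0, -0.0, 0.001], [-0.0, -1.0, 0.0], [0.001, -0.0, -1.0]]
ft_force: [0.6, -0.4, -1.0]
grip_width: 0.0298
```

View pics/w7.png

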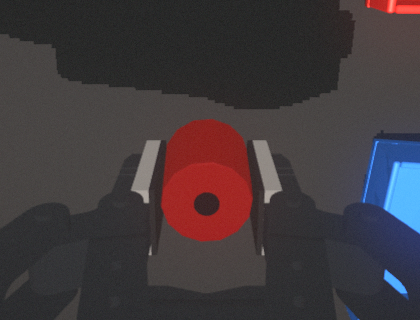

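Red stopper held square (29.8 mm). Carry it to the +y half of the yellow tray.

```bash
python3 -m crank '[0,0,0,0.0069,-0.0145,0,0, 0,0,0,0.0137,-0.03,0,0, 0,0,0,0.0137,-0.03,0,0, 0,0,0,0.0137,-0.03,0,0, 0,0,0,0.0137,-0.03,0,0, 0,0,0,0.0137,-0.03,0,0, 0,0,0,0.0137,-0.03,0,0, 0,0,0,0.0137,-0.03,0,0, 0,0,0,0.0137,-0.03,0,0, 0,0,0,0.0137,-0.03,0,0, 0,0,0,0.0137,-0.03,0,0, 0,0,0,0.0069,-0.0145,0,0, 0,0,0,0,0,0,0, 0,0,0,0,0,0,0, 0,0,0,0,0,-0.02,0, 0,0,0,0,0,-0.02,0, 0,0,0,0,0,-0.02,0, 0,0,0,0,0,0,0, 0,0,0,0,0,0,0]'
python3 - <<'E'
from h import *
d=get_image("wrist"); cv2.imwrite("pics/w8.png",d["frame"][:,:,::-1])
B=get_image("side")
print("pot rim L/R/near/far",[onplane(B,p,.075)[:2].round(3).tolist() for p in((425,390),(487,390),(455,406),(456,368),(482,362))])
E
```

```text
time_s: 21.2
position: [0.5887, -0.2113, 0.047]
tool_rot: [[1.0, 0.001, -0.001], [0.001, -1.0, 0.0], [-0.001, -0.0, -1.0]]
ft_force: [0.5, -0.5, 0.2]
grip_width: 0.0298
pot rim L/R/near/far [[0.497, -0.421], [0.58, -0.471], [0.518, -0.466], [0.566, -0.415], [0.61, -0.429]]
```

View pics/w8.png

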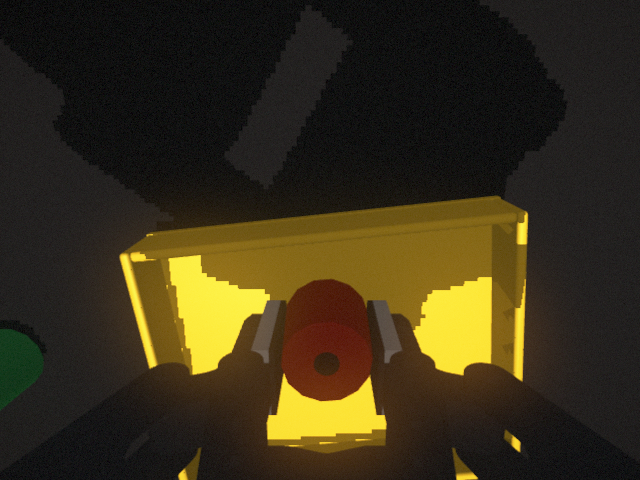

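Stopper over the tray's far half, clear of the walls; the pot is well away (y < -0.40).

```bash
python3 -m crank '[0,0,0,0,0,-0.012,0, 0,0,0,0,0,-0.008,0, 0,0,0,0,0,-0.003,0, 0,0,0,0,0,-0.001,0, 0,0,0,0,0,0,0, 0,0,0,0,0,0,0]'; for i in 1 2; do python3 -m crank '[0,0,0,0,0,-0.0006,0, 0,0,0,0,0,0,0, 0,0,0,0,0,0,0]'; done
```

```text
time_s: 21.9
position: [0.589, -0.2122, 0.023]
tool_rot: [[1.0, 0.0, 0.0], [0.0, -1.0, -0.0], [0.0, 0.0, -1.0]]
ft_force: [-1.0, -0.1, -1.1]
grip_width: 0.03
time_s: 22.2
position: [0.5889, -0.2121, 0.0222]
tool_rot: [[1.0, 0.0, 0.0], [0.0, -1.0, -0.0], [0.0, 0.0, -1.0]]
ft_force: [0.7, 0.3, -0.9]
grip_width: 0.0303
time_s: 22.5
position: [0.5889, -0.2121, 0.0215]
tool_rot: [[1.0, -0.0, -0.0], [-0.0, -1.0, 0.0], [-0.0, -0.0, -1.0]]
ft_force: [1.0, 0.6, -0.2]
grip_width: 0.03
```

```bash
for i in 1 2; do python3 -m crank '[0,0,0,0,0,-0.0004,0, 0,0,0,0,0,0,0, 0,0,0,0,0,0,0]'; done
```

```text
time_s: 22.8
position: [0.5889, -0.2121, 0.0211]
tool_rot: [[1.0, 0.0, 0.0], [0.0, -1.0, -0.0], [0.0, 0.0, -1.0]]
ft_force: [-0.1, -0.3, 0.6]
grip_width: 0.0297
time_s: 23.1
position: [0.5889, -0.2121, 0.0211]
tool_rot: [[1.0, -0.0, 0.0], [-0.0, -1.0, -0.0], [0.0, 0.0, -1.0]]
ft_force: [-1.8, 0.8, 5.3]
grip_width: 0.0298
```

```bash
python3 -m crank '[0,0,0,0,0,0.0003,0, 0,0,0,0,0,0,39, 0,0,0,0,0,0,45, 0,0,0,0,0,0,55, 0,0,0,0,0,0,60, 0,0,0,0,0,0,60, 0,0,0,0,0,0.01,60, 0,0,0,0,0,0.03,60, 0,0,0,0,0,0.04,60, 0,0,0,0,0,0.04,60, 0,0,0,-0.0304,-0.0072,0,100, 0,0,0,-0.0304,-0.0072,0,100, 0,0,0,-0.0304,-0.0072,0,100, 0,0,0,-0.0304,-0.0072,0,100, 0,0,0,-0.0304,-0.0072,0,100, 0,0,0,0,0,0,100, 0,0,0,0,0,0,100, 0,0,0,0,0,0,100]'
python3 - <<'E'
from h import *
d=get_image("wrist")
print(observe()["position"],proj(d,(.437,-.249,.032)))
m=mask(d["frame"],"green");c=max(cv2.findContours(m,cv2.RETR_EXTERNAL,cv2.CHAIN_APPROX_NONE)[0],key=cv2.contourArea);x,y,w,h=cv2.boundingRect(c)
print(x,y,w,h,onplane(d,(x+w/2,y+h-w/2),.032), d["frame"][y+h-w//2,x+w//2])
E
```

```text
time_s: 24.9
position: [0.4377, -0.2481, 0.1414]
tool_rot: [[1.0, 0.0, 0.001], [0.0, -1.0, -0.001], [0.001, 0.001, -1.0]]
ft_force: [0.2, -0.2, 0.7]
grip_width: 0.0856
[ 0.43767466 -0.24801017  0.14124366] [326.20347417 246.7237302 ]
302 208 48 60 [ 0.43687855 -0.2472922   0.032     ] [23 29 24]
```

```bash
python3 -m crank '[0,0,0,0,0.0007,-0.025,100, 0,0,0,0,0,-0.03,100, 0,0,0,0,0,-0.03,100, 0,0,0,0,0,-0.02,100, 0,0,0,0,0,-0.01,100, 0,0,0,0,0,-0.006,100, 0,0,0,0,0,-0.0033,100, 0,0,0,0,0,0,100, 0,0,0,0,0,0,100]'
python3 -m crank '[0,0,0,0,0,0,0, 0,0,0,0,0,0,0, 0,0,0,0,0,0,0, 0,0,0,0,0,0,0, 0,0,0,0,0,0,0, 0,0,0,0,0,0,0, 0,0,0,0,0,0,0, 0,0,0,0,0,0,0, 0,0,0,0,0,0,0, 0,0,0,0,0,0,0, 0,0,0,0,0,0.01,0, 0,0,0,0,0,0.02,0, 0,0,0,0,0,0.03,0, 0,0,0,0,0,0.03,0, 0,0,0,0,0,0,0, 0,0,0,0,0,0,0]' 25
```

```text
time_s: 25.85
position: [0.4372, -0.2476, 0.0174]
tool_rot: [[1.0, 0.0, 0.001], [0.0, -1.0, -0.001], [0.001, 0.001, -1.0]]
ft_force: [-0.4, 1.1, 0.6]
grip_width: 0.0854
time_s: 27.45
position: [0.4369, -0.2474, 0.1072]
tool_rot: [[1.0, 0.0, 0.001], [0.0, -1.0, -0.001], [0.001, 0.001, -1.0]]
ft_force: [-0.6, -0.3, -1.4]
grip_width: 0.0299
```

```bash
python3 -m crank '[0,0,0,0.013,-0.0015,0,0, 0,0,0,0.027,-0.003,0,0, 0,0,0,0.027,-0.003,0,0, 0,0,0,0.027,-0.003,0,0, 0,0,0,0.027,-0.003,0,0, 0,0,0,0.024,-0.003,0,0, 0,0,0,0.013,-0.002,0,0, 0,0,0,0,0,0,0, 0,0,0,0,0,0,0, 0,0,0,0,0,-0.02,0, 0,0,0,0,0,-0.02,0, 0,0,0,0,0,-0.02,0, 0,0,0,0,0,-0.013,0, 0,0,0,0,0,-0.008,0, 0,0,0,0,0,-0.003,0, 0,0,0,0,0,0,0, 0,0,0,0,0,0,0]'; for i in 1 2 3; do python3 -m crank '[0,0,0,0,0,-0.0005,0, 0,0,0,0,0,0,0, 0,0,0,0,0,0,0]'; done
```

```text
time_s: 29.15
position: [0.5952, -0.2661, 0.0235]
tool_rot: [[1.0, -0.0, 0.001], [0.0, -1.0, -0.001], [0.001, 0.001, -1.0]]
ft_force: [-0.0, 0.1, -0.5]
grip_width: 0.0301
time_s: 29.45
position: [0.595, -0.2659, 0.0225]
tool_rot: [[1.0, 0.0, 0.0], [0.0, -1.0, -0.0], [0.0, 0.0, -1.0]]
ft_force: [-0.1, 0.4, -0.1]
grip_width: 0.03
time_s: 29.75
position: [0.5949, -0.2659, 0.0217]
tool_rot: [[1.0, 0.0, -0.0], [0.0, -1.0, 0.0], [-0.0, -0.0, -1.0]]
ft_force: [-0.1, -0.7, 0.2]
grip_width: 0.0298
time_s: 30.05
position: [0.5949, -0.2659, 0.0212]
tool_rot: [[1.0, -0.0, -0.0], [-0.0, -1.0, 0.0], [-0.0, -0.0, -1.0]]
ft_force: [-0.0, -0.5, -0.3]
grip_width: 0.03
```

```bash
for i in 1 2; do python3 -m crank '[0,0,0,0,0,-0.0004,0, 0,0,0,0,0,0,0, 0,0,0,0,0,0,0]'; done
```

```text
time_s: 30.35
position: [0.5949, -0.2659, 0.0211]
tool_rot: [[1.0, -0.0, 0.0], [-0.0, -1.0, -0.0], [0.0, 0.0, -1.0]]
ft_force: [-1.7, 1.0, 2.7]
grip_width: 0.0298
time_s: 30.65
position: [0.5949, -0.2659, 0.021]
tool_rot: [[1.0, 0.0, 0.0], [0.0, -1.0, -0.0], [0.0, 0.0, -1.0]]
ft_force: [-2.2, 0.8, 6.7]
grip_width: 0.0299
```

```bash
python3 -m crank '[0,0,0,0,0,0.0004,0, 0,0,0,0,0,0,39, 0,0,0,0,0,0,45, 0,0,0,0,0,0,55, 0,0,0,0,0,0,60, 0,0,0,0,0,0,60, 0,0,0,0,0,0.01,60, 0,0,0,0,0,0.03,60, 0,0,0,0,0,0.04,60, 0,0,0,0,0,0.04,60]'; python3 -m crank '[0,0,0,-0.0199,0.02,0,100, 0,0,0,-0.0199,0.02,0,100, 0,0,0,-0.0199,0.02,0,100, 0,0,0,-0.0199,0.02,0,100, 0,0,0,-0.0199,0.02,0,100, 0,0,0,-0.0199,0.02,0,100, 0,0,0,-0.0199,0.02,0,100, 0,0,0,-0.0199,0.02,0,100, 0,0,0,0,0,0,100, 0,0,0,0,0,0,100, 0,0,0,0,0,0,100]'
python3 - <<'E'
from h import *
d=get_image("wrist"); cv2.imwrite("pics/w9.png",d["frame"][:,:,::-1])
print(observe()["position"],proj(d,(.436,-.1058,.036)))
h=cv2.cvtColor(d["frame"],cv2.COLOR_RGB2GRAY);m=((h>140)).astype(np.uint8);m[310:]=0;m[:,:200]=0;m[:,450:]=0
c=max(cv2.findContours(m,cv2.RETR_EXTERNAL,cv2.CHAIN_APPROX_NONE)[0],key=cv2.contourArea);x,y,w,hh=cv2.boundingRect(c)
print(x,y,w,hh,onplane(d,(x+w/2,y+hh-w/2),.036))
E
```

```text
time_s: 31.65
position: [0.5947, -0.2658, 0.1428]
tool_rot: [[1.0, 0.0, -0.0], [0.0, -1.0, 0.0], [-0.0, -0.0, -1.0]]
ft_force: [-0.0, 0.4, 1.0]
grip_width: 0.0511
time_s: 32.75
position: [0.4365, -0.1066, 0.1413]
tool_rot: [[1.0, -0.0, 0.001], [-0.0, -1.0, -0.001], [0.001, 0.001, -1.0]]
ft_force: [0.3, -1.0, -0.2]
grip_width: 0.0854
[ 0.43642501 -0.10662857  0.14103472] [326.36342482 246.16244093]
293 208 66 69 [ 0.43578764 -0.10446824  0.036     ]
```

View pics/w9.png

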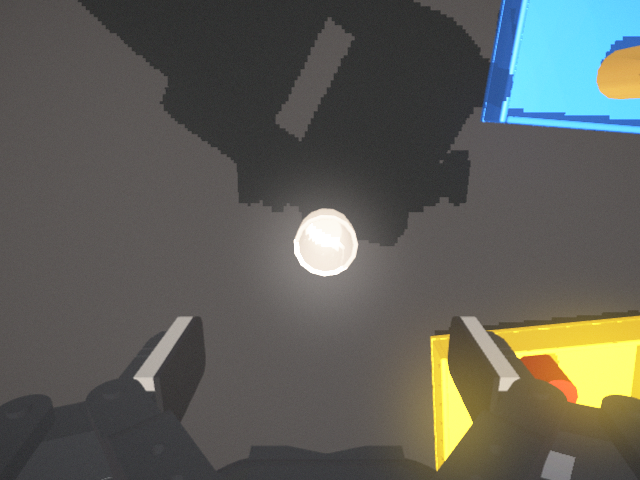

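Crucible rim centre (326,243) → (0.436,-0.1045). Correct by +2 mm in y, descend and grip at 20 N.

```bash
python3 -m crank '[0,0,0,-0.0006,0.002,-0.025,100, 0,0,0,0,0,-0.03,100, 0,0,0,0,0,-0.03,100, 0,0,0,0,0,-0.019,100, 0,0,0,0,0,-0.01,100, 0,0,0,0,0,-0.005,100, 0,0,0,0,0,-0.002,100, 0,0,0,0,0,0,100, 0,0,0,0,0,0,100]'
python3 -m crank '[0,0,0,0,0,0,0, 0,0,0,0,0,0,0, 0,0,0,0,0,0,0, 0,0,0,0,0,0,0, 0,0,0,0,0,0,0, 0,0,0,0,0,0,0, 0,0,0,0,0,0,0, 0,0,0,0,0,0,0, 0,0,0,0,0,0,0, 0,0,0,0,0,0,0, 0,0,0,0,0,0.01,0, 0,0,0,0,0,0.02,0, 0,0,0,0,0,0.03,0, 0,0,0,0,0,0.03,0, 0,0,0,0,0,0,0, 0,0,0,0,0,0,0]' 20
python3 - <<'E'
from h import *
d=get_image("wrist"); cv2.imwrite("pics/w10.png",d["frame"][160:,120:540,::-1])
E
```

```text
time_s: 33.7
position: [0.4354, -0.1041, 0.0204]
tool_rot: [[1.0, 0.0, 0.001], [0.0, -1.0, -0.001], [0.001, 0.001, -1.0]]
ft_force: [-0.3, 0.4, 0.4]
grip_width: 0.0854
time_s: 35.3
position: [0.4349, -0.1038, 0.1101]
tool_rot: [[1.0, 0.0, 0.0], [0.0, -1.0, -0.0], [0.0, 0.0, -1.0]]
ft_force: [-0.1, -0.8, 0.4]
grip_width: 0.0373
```

View pics/w10.png

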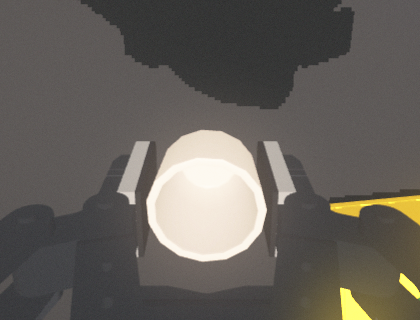

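Crucible held square (37.3 mm). Carry it to the red tray's centre (0.601,0.221) and lower.

```bash
python3 -m crank '[0,0,0,0.007,0.0145,0,0, 0,0,0,0.0138,0.027,0,0, 0,0,0,0.0138,0.027,0,0, 0,0,0,0.0138,0.027,0,0, 0,0,0,0.0138,0.027,0,0, 0,0,0,0.0138,0.027,0,0, 0,0,0,0.0138,0.027,0,0, 0,0,0,0.0138,0.027,0,0, 0,0,0,0.0138,0.027,0,0, 0,0,0,0.0138,0.027,0,0, 0,0,0,0.0138,0.027,0,0, 0,0,0,0.0138,0.027,0,0, 0,0,0,0.007,0.0135,0,0, 0,0,0,0,0,0,0, 0,0,0,0,0,0,0, 0,0,0,0,0,-0.02,0, 0,0,0,0,0,-0.02,0, 0,0,0,0,0,-0.015,0, 0,0,0,0,0,0,0, 0,0,0,0,0,0,0]'
python3 - <<'E'
from h import *
d=get_image("wrist"); m=mask(d["frame"],"red")
c=cv2.convexHull(max(cv2.findContours(m,cv2.RETR_EXTERNAL,cv2.CHAIN_APPROX_NONE)[0],key=cv2.contourArea))
print(observe()["position"],[onplane(d,p,.03)[:2].round(3).tolist() for p in cv2.approxPolyDP(c,8,True)[:,0]])
E
```

```text
time_s: 37.35
position: [0.6008, 0.2203, 0.055]
tool_rot: [[1.0, -0.001, -0.001], [-0.001, -1.0, -0.0], [-0.001, 0.0, -1.0]]
ft_force: [-0.3, -0.2, -0.8]
grip_width: 0.0378
[0.60113344 0.2205601  0.05559195] [[0.528, 0.284], [0.579, 0.286], [0.676, 0.282], [0.676, 0.194], [0.665, 0.188], [0.535, 0.189], [0.527, 0.195]]
```

```bash
python3 -m crank '[0,0,0,0,0,-0.014,0, 0,0,0,0,0,-0.009,0, 0,0,0,0,0,-0.004,0, 0,0,0,0,0,-0.0015,0, 0,0,0,0,0,0,0, 0,0,0,0,0,0,0]'; for i in 1 2 3; do python3 -m crank '[0,0,0,0,0,-0.0005,0, 0,0,0,0,0,0,0, 0,0,0,0,0,0,0]'; done
```

```text
time_s: 38.0
position: [0.6011, 0.2212, 0.0266]
tool_rot: [[1.0, 0.0, 0.001], [0.0, -1.0, 0.0], [0.001, -0.0, -1.0]]
ft_force: [0.6, 0.3, -0.8]
grip_width: 0.0374
time_s: 38.3
position: [0.6009, 0.2211, 0.026]
tool_rot: [[1.0, 0.0, 0.0], [0.0, -1.0, 0.0], [0.0, -0.0, -1.0]]
ft_force: [-0.1, 0.4, 0.5]
grip_width: 0.0374
time_s: 38.6
position: [0.6009, 0.2211, 0.0253]
tool_rot: [[1.0, 0.0, -0.0], [0.0, -1.0, -0.0], [-0.0, 0.0, -1.0]]
ft_force: [-0.2, -1.2, -1.1]
grip_width: 0.0376
time_s: 38.9
position: [0.6009, 0.2211, 0.0248]
tool_rot: [[1.0, 0.0, -0.0], [0.0, -1.0, -0.0], [-0.0, 0.0, -1.0]]
ft_force: [0.8, -0.1, -0.6]
grip_width: 0.0377
```

```bash
for i in 1 2; do python3 -m crank '[0,0,0,0,0,-0.0005,0, 0,0,0,0,0,0,0, 0,0,0,0,0,0,0]'; done
```

```text
time_s: 39.2
position: [0.6009, 0.2211, 0.0243]
tool_rot: [[1.0, -0.0, -0.0], [-0.0, -1.0, -0.0], [-0.0, 0.0, -1.0]]
ft_force: [-0.1, -0.2, -1.0]
grip_width: 0.0376
time_s: 39.5
position: [0.6009, 0.2211, 0.0241]
tool_rot: [[1.0, 0.0, 0.0], [0.0, -1.0, 0.0], [0.0, -0.0, -1.0]]
ft_force: [-0.6, 0.1, 3.5]
grip_width: 0.0375
```

Contact at 0.0241, as expected. Release, go up and back off out of view.

```bash
python3 -m crank '[0,0,0,0,0,0.0002,0, 0,0,0,0,0,0,48, 0,0,0,0,0,0,55, 0,0,0,0,0,0,65, 0,0,0,0,0,0,70, 0,0,0,0,0,0,70, 0,0,0,0,0,0.01,70, 0,0,0,0,0,0.03,70, 0,0,0,0,0,0.04,70, 0,0,0,0,0,0.04,70, 0,0,0,0,0,0.04,70, 0,0,0,-0.03,0,0.02,70, 0,0,0,-0.03,0,0,70, 0,0,0,-0.03,0,0,70, 0,0,0,-0.03,0,0,70, 0,0,0,-0.03,0,0,70, 0,0,0,-0.03,0,0,70, 0,0,0,0,0,0,70, 0,0,0,0,0,0,70, 0,0,0,0,0,0,70]'
python3 - <<'E'
from h import *
d=get_image("side");a=cv2.resize(d["frame"][90:450,180:520],None,fx=1.6,fy=1.6)
cv2.imwrite("pics/s11.png",a[:,:,::-1])
E
```

```text
time_s: 41.5
position: [0.4219, 0.2211, 0.2044]
tool_rot: [[1.0, -0.0, 0.001], [-0.0, -1.0, 0.0], [0.001, -0.0, -1.0]]
ft_force: [0.2, 0.3, -0.7]
grip_width: 0.0595
```

View pics/s11.png

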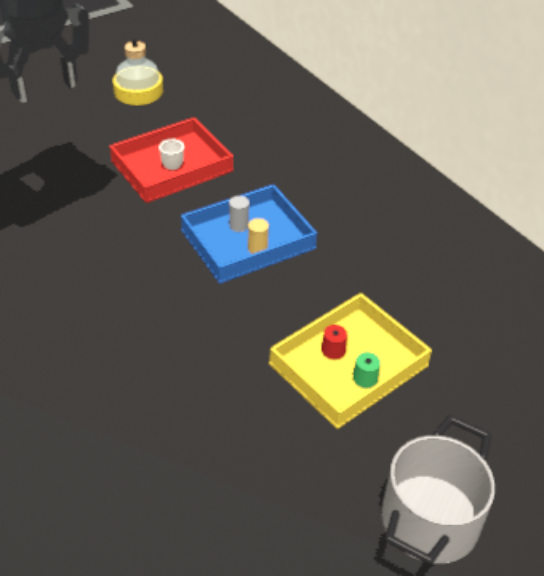

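All five stand upright in their trays: crucible (172,154), steel (239,213), brass (258,235), red stopper (335,341) and green stopper (367,370). Lamp and pot are unmoved and the robot is clear.

```bash
python3 -c "
from rig import *
print(close_job())"
```

```text
the job is handed in; nothing more can be done
None
```

I finished the job and handed it in at about 41.5 s on the robot's clock. The order was brass rod, steel rod, red stopper, green stopper, then crucible. The rods went in the blue tray, the stoppers in the yellow tray and the crucible in the red tray.

- **Lowering:** I lowered each item in sub-millimetre steps until the wrist force showed contact with the tray floor, then opened the jaws partway to release it. Readings at the last step were 3.5 to 7 N. The exception was the brass rod, where two extra steps after contact took it to 13 N. All stayed well below the limits.
- **Final check:** The last side view shows all five items upright inside the right trays. The lamp and pot look to be where they were, though I judged that by eye and did not measure it. The gripper was open and well clear of everything.
- **Disagreements:** The first position estimates for the brass rod, red stopper, green stopper and crucible were 1 to 3 mm off in y against the wrist camera, and I corrected each before grasping. The brass rod met the tray floor about 1 mm higher than the other items' contact heights implied. It probably slipped slightly in the grip, but it stood upright after release.

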